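# Fit the cover plate to the battery box

### The job

Close the battery box with its cover plate. The plate lies between the rails of the stock tray and cannot be gripped there, so press down on it with closed fingers and slide it at least 4 cm out over the tray's open end, then take it across its width by the end that sticks out. Lay it across both bars of the two-bar rest and let go, take it again across its middle, and lay it flat on the battery box between the corner lugs; never drop the plate on the worktop, and leave the plywood offcut and the screwdriver where they are.

Things in the scene. Friction and masses are not known exactly. Their poses are not given: they have to be found in the camera images.
- cover: Plain aluminium cover plate, 170 (x) x 55 (y) x 4 mm thick, 0.1 to 0.2 kg, smooth, symmetric under a half turn. Origin: centre of its underside; x along its length, y across its width, z up. Three dark slots across its middle and four dark screw spots are only surface marks: the top is flat.
- tray: Grey fixed stock tray, 200 mm (x) x 89 mm, on feet 118 mm wide; origin at the centre of its foot on the worktop, z up. The plate lies along x on a smooth deck 60 mm above the worktop, between rails 14 mm thick, 60 mm apart, that rise 5 mm over the deck (1 mm over the plate). Rear (+x) stop: inner face at x = +92 mm, 15 mm high. The front (-x) end, facing the robot, is open.
- open_end (a point): Middle of the tray's open edge, at deck height: x = -100 mm, 60 mm up in the tray's frame; axes as the tray. Beyond it (-x) is free space. A closed fingertip pressing down lightly (5 to 20 N) drags the plate along easily; the plate tips off if more than half its length (85 mm) is past this edge.
- rest: Two-bar rest, fixed: steel base 100 (x) x 64 (y) x 5 mm with two upright bars, each 12 mm (x) x 64 mm (y), centred at x = -38 and +38 mm, rubber tops 55 mm above the worktop. Origin: centre of the base's underside, on the worktop. The plate is laid on it lengthwise along x, centred; the space between the bars (64 mm) and outside them is free down to the base, for the fingers.
- battery_box: Grey fixed battery box with six round cells inside; 190 mm (x) overall, body 46 mm wide (y). Origin: centre of its underside on the worktop, z up. Rim 60 mm up. At each corner (x 50 to 95 mm either side) an ear reaches out to y = +/-37.5 mm from 30 mm height up and carries lugs 6 mm higher than the rim. Along the middle 100 mm there are no ears: fingers pass down beside the body there.
- seat (a point): Centre of the battery box's rim plane (60 mm above the worktop), where the origin of the seated plate belongs; axes as the battery box. The lugs round it leave room for 177 x 62 mm.
- offcut: Bystander: plywood offcut 50 x 90 x 18 mm near the tray's open end. Origin: centre of its underside.
- driver: Bystander: green-handled screwdriver 28 x 186 x 28 mm lying beyond the rest and box. Origin: centre of its underside.
There are look-alikes about, which are no part of the job. Of the things like the rest, leave any that is blue; of the rest the smaller one is meant.

How it is judged:
On the way, in this order (a step that is already met when the one before it is completed fails the run):
1. the plate, still lying flat on the tray's deck, sticks out at least 30 mm past the open end (x of cover in the frame of open_end between -0.01 and 0.055 m and z of cover in the frame of tray between 0.055 and 0.063 m and angle between cover's own z axis and vertical below 0.06 rad), for 0.2 s.
2. the plate lies on both bars of the rest, let go (horizontal distance between cover and rest below 0.025 m and z of cover in the frame of rest between 0.052 and 0.058 m and angle between cover's own z axis and vertical below 0.04 rad and angle between the x axis of cover and the x axis of rest, either way round below 0.3 rad and contact force between the fingers and cover below 0.1 N and linear speed of cover below 0.02 m/s), for 0.2 s.
At the end, for the whole second after the job is handed in: The cover plate lies flat on the battery box's rim between the four corner lugs, released and at rest: its centre within 8 mm of the seat centre sideways and 2 mm in height, tilt under 0.03 rad, lengthwise along the box within 0.1 rad (horizontal distance between cover and seat below 0.008 m and z of cover in the frame of seat between -0.002 and 0.002 m and angle between cover's own z axis and vertical below 0.03 rad and angle between the x axis of cover and the x axis of battery_box, either way round below 0.1 rad and contact force between the fingers and cover below 0.1 N and linear speed of cover below 0.01 m/s); the robot touches nothing.
It fails at once if the plate dropped onto the worktop (height (world z) of cover below 0.035 m).
It fails at once if a bystander (offcut or screwdriver) moved more than 30 mm (distance of any of offcut, driver from where it was at the start of the episode above 0.03 m).
It also fails if it takes over 64 s, if anything falls off the work surface, if the arm or the gripper's body presses on something with over 40 N, if the wrist force passes 120 N, or if a joint passes its speed limit or range.

### The arm

A 6-joint arm with a two-finger parallel gripper is mounted at the origin on the work surface; the furniture and walls round the work are solid. World frame = base frame: x ahead of the robot, y to its left, z up, the work surface at z = 0. Lengths are in m, angles in rad, forces in N, time in s.
With the tool pointing down it reaches from about 0.35 to 0.85 m from the base axis. Payload 8.1 kg.
Tool frame: the origin (TCP) lies at the very end of the fingers, on their centre line; the grasp point (between the pads) lies 19 mm behind it; z points along the fingers, y is the line along which they close (so a half turn about z gives the same grasp; the last joint's range is limited). The gripper opens to 93 mm and grips with 3 to 60 N. Pads are 15 mm wide; open, the fingers measure 128 mm over their backs; the gripper's body (75 mm by 188 mm) begins 65 mm behind the grasp point.
Start: joints at [-0.085, 0.13, 1.488, -0, 1.523, -0.085], TCP at [0.6, 0, 0.219] pointing down, gripper open.
Joint ranges: [-2.96, 2.96], [-0.89, 2.26], [0.02, 2.5], [-1.34, 4.48], [0, 2.73], [-2.66, 2.66]. Speed limits (rad/s): [2.39, 2.39, 2.79, 3.14, 3.14, 3.14].

### API

Orientations are given as [roll, pitch, yaw] about the fixed x, y, z axes, in that order (R = Rz(yaw) Ry(pitch) Rx(roll)).
In Python, from cell import * gives the robot as it stands. The module is installed in compiled form; this text tells all that it offers.
- The arm moves only by the tool servo_tool, never from a script. Its argument "commands" is a list that holds one entry, the list of rows, each a list of 7 numbers: the gripper's target within -1 to 1 (fully open at 1, half-way at 0, shut at -1), then the shift along the tool's x, y, z in m, then the turn, a rotation vector about the tool's x, y, z in rad. A call has exactly 8 rows; each row shifts and turns the commanded pose from where the row before left it, along the tool's axes as they then stand; what a row does not reach is not made up. A row lasts 1/12 s, in which the tool goes at most 41.7 mm and 7.16 degrees, less where a joint would pass 70% of its speed; a pose out of reach is approached as far as the arm can. A call with a gripper value outside its range is refused whole. The fingers move at their own pace and stop on an object; "grip_force" is the grip in N (left out, the last holds). Time passes only in rows, so rows that do not move let the fingers close, or fill a call up. It gives the time, the measured TCP pose, the force, the opening and the grip force at its end, in the units of the state.
- read_state(): the state, without advancing time (a new reading comes with each control period).
- grab_frame(name): name is "scene" or "side" or "wrist"; returns a dict with "color" (400x640x3 uint8, red, green, blue), "vfov" (degrees; the focal length in pixels is half the picture's height over the tangent of half this angle, whatever the lens; pixels are square), "cx", "cy" (the principal point, pixels), "k1" (the pictures are not rectified: a ray, as slopes to the right and down, at radius r is drawn at 1 + k1 r^2 times it, then the intrinsics apply), "R" (3x3) and "t" (3): a world point X has camera coordinates R X + t. Camera axes: x right, y down, z forward; pixel columns grow to the right and rows downward; lengths in m; the calibration is good to about 2 mm. A picture is of the moment at which its call begins. There is no depth.
- sign_off(): hands the job in; it is judged then, once.
The state is a dict: "time_s": time; "qpos": joint angles; "qvel": joint speeds; "effort": joint torques, N m; "eef_pos": TCP position; "ee_rot": TCP orientation; "force": force on the tool from outside, world axes, zero at the start; "wrist_torque": the same for the moment, N m; "finger_gap": finger opening in m; "grasp_force": force on a finger pad.
Only numpy, scipy, OpenCV 4.12 (cv2) and the standard library are available. Lean on these libraries where they do the work, as an engineer would, in place of code of your own. Each camera call takes 0.05 s, during which the arm holds its last target. There are 200 camera calls.

## Working session

There is one attempt and no reset: what is moved stays moved. The work goes in short steps, Python scripts to look and compute and a tool call to move; the robot and the scene stay as the last step left them, time stands still between calls to the robot, and variables do not carry over. Pictures are saved under pics/ and viewed, at most 12 in all, crops included, and the job is handed in when it is done.

Besides the shell and the picture viewer there is one more tool, called after ">>>" as name([rows], argument=value, ...), one row to a line, values as JSON. servo_tool: Moves the arm, as the interface text tells. Its arguments: {"type":"object","properties":{"commands":{"type":"array","items":{"type":"array","items":{"type":"array","items":{"type":"number"}}}},"grip_force":{"type":"number"}},"required":["commands"]}

```bash
mkdir -p pics
cat > h.py <<'E'
from cell import *
import numpy as np, cv2
def save(n,f): cv2.imwrite('pics/'+f,n['color'][:,:,::-1])
def ray(fr,u,v):
    f=200/np.tan(np.radians(fr['vfov'])/2)
    x=np.array([(u-fr['cx'])/f,(v-fr['cy'])/f]); d=x.copy()
    for _ in range(30): d=x/(1+fr['k1']*(d@d))
    R=np.array(fr['R']);t=np.array(fr['t'])
    return -R.T@t, R.T@np.array([d[0],d[1],1.])
def onz(fr,u,v,z):
    o,d=ray(fr,u,v); return o+d*(z-o[2])/d[2]
def proj(fr,X):
    f=200/np.tan(np.radians(fr['vfov'])/2)
    c=np.array(fr['R'])@np.array(X)+np.array(fr['t']); s=c[:2]/c[2]; s=s*(1+fr['k1']*(s@s))
    return s*f+[fr['cx'],fr['cy']]
E
python3 - <<'E'
from h import *
import pickle
F={n:grab_frame(n) for n in("scene","side","wrist")}
pickle.dump(F,open('F0.pkl','wb'))
for n in F: save(F[n],n+'0.png'); o=ray(F[n],320,200); print(n,o[0].round(3),o[1].round(3),F[n]['vfov'],F[n]['k1'])
print(read_state())
E
```

```text
scene [0.626 0.55  0.929] [-0.149 -0.572 -0.807] 57.98381450000634 -0.023650098324220676
side [0.56  0.548 0.958] [-0.125 -0.567 -0.814] 48.32780006143136 -0.11758812738477462
wrist [0.6   0.071 0.383] [-0.    -0.247 -0.969] 69.79667835140302 -0.04128547361976036
{'time_s': 0.15, 'qpos': array([-8.53761284e-02,  1.30999467e-01,  1.48902981e+00, -9.38018878e-06,
        1.52299266e+00, -8.54172830e-02]), 'qvel': array([-0.00083128, -0.00206534, -0.00438082, -0.00112373,  0.00014275,
       -0.00090164]), 'effort': array([ 8.59073725e-05, -5.60473788e+01, -4.92333663e+01,  7.68201635e-02,
        3.05504061e-02, -1.41810942e-04]), 'eef_pos': array([5.99561977e-01, 7.06035481e-05, 2.17821004e-01]), 'ee_rot': array([-3.14016777e+00, -1.12603114e-04,  1.57083786e+00]), 'force': array([0.50550401, 0.05787043, 0.55552409]), 'wrist_torque': array([-0.00318174, -0.03202034,  0.0451525 ]), 'grasp_force': 0.0, 'finger_gap': 0.09223064203347725}
```

View pics/scene0.png

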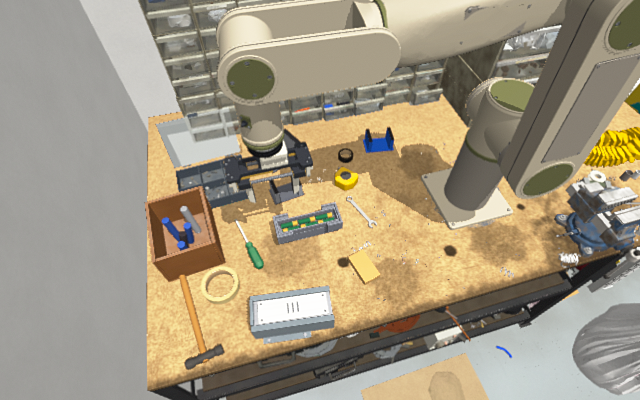

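View pics/side0.png

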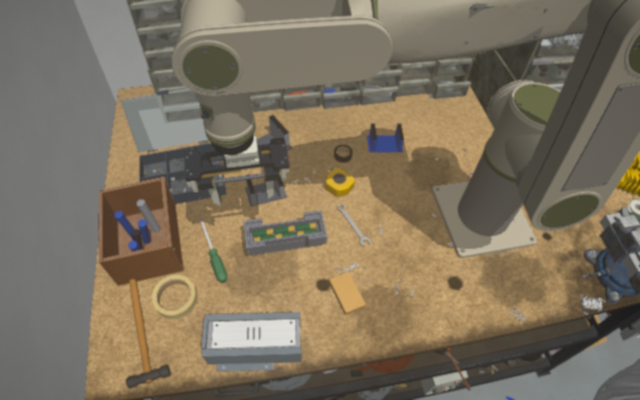

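Both views show the tray with the plate (scene 290,312), the battery box (308,222), the offcut (363,266), the driver (250,245) and a blue rest (378,140). A grey rest is near (285,187), partly hidden by the gripper.

View pics/wrist0.png

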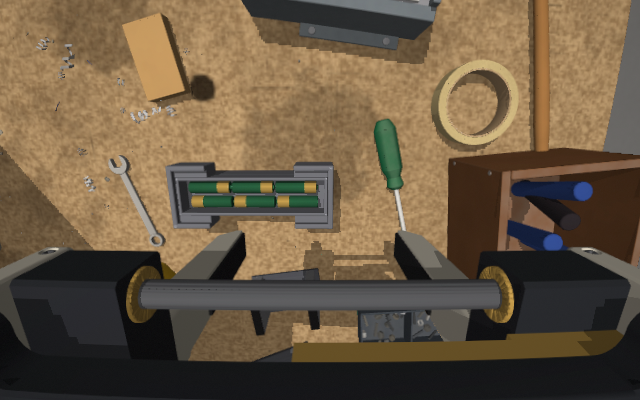

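Run:
```python
from h import *
import pickle
F=pickle.load(open('F0.pkl','rb'));s=F['scene']
for n,p,z in[('tray',(291,308),.064),('box',(308,218),.06),('offcut',(363,266),.018),('base',(467,200),0),('grey rest',(285,185),.055),('driver',(250,245),.02)]: print(n,onz(s,*p,z).round(3))
g=cv2.cvtColor(s['color'],cv2.COLOR_RGB2HSV)
for n in('scene','side'):
    g=cv2.cvtColor(F[n]['color'],cv2.COLOR_RGB2HSV)
    m=((g[:,:,2]>190)&(g[:,:,1]<30)).astype(np.uint8); m[:250]=0; m[:,400:]=0
    m=cv2.morphologyEx(m,cv2.MORPH_CLOSE,np.ones((5,5)))
    c=max(cv2.findContours(m,0,2)[0],key=cv2.contourArea); r=cv2.minAreaRect(c); print(r)
    b=np.array([onz(F[n],*p,.064)for p in cv2.boxPoints(r)]); print(b.round(4).tolist(),b.mean(0),np.linalg.norm(np.diff(b,axis=0),axis=1))
```

```text
tray [0.622 0.233 0.064]
box [ 0.516 -0.013  0.06 ]
offcut [0.404 0.155 0.018]
base [0.002 0.02  0.   ]
grey rest [ 0.554 -0.155  0.055]
driver [0.694 0.005 0.02 ]
((290.3923034667969, 308.13848876953125), (34.35761642456055, 82.11099243164062), 82.87498474121094)
[[0.7197, 0.1743, 0.064], [0.5165, 0.2036, 0.064], [0.5308, 0.2895, 0.064], [0.723, 0.2605, 0.064]] [0.6224906  0.23194488 0.064     ] [0.20533304 0.087098   0.19430636]
((253.23483276367188, 333.3941345214844), (25.641984939575195, 83.1240234375), 88.56790161132812)
[[0.7022, 0.1941, 0.064], [0.5306, 0.2171, 0.064], [0.5375, 0.271, 0.064], [0.704, 0.2487, 0.064]] [0.61858735 0.2327249  0.064     ] [0.17320192 0.05435771 0.16799998]
```

The wrist view shows the box at (250,195), its long sides close to image-horizontal. A dark grey rest is at (285,290) between the fingers. The plate measures 170 x 54 mm from the side view, with centre (0.619, 0.233) and yaw -0.134, so I'm going there.

>>> servo_tool([
  [[-1,0.0284,0.0079,0,0,0,0],[-1,0.0284,0.0079,0,0,0,0],[-1,0.0284,0.0079,0,0,0,0],[-1,0.0284,0.0079,0,0,0,0],[-1,0.0284,0.0079,0,0,0,0],[-1,0.0284,0.0079,0,0,0,0],[-1,0.0284,0.0079,0,0,0,0],[-1,0.0284,0.0079,0,0,0,0]],
], grip_force=50)

```text
time_s: 0.82
eef_pos: [0.6632, 0.2286, 0.2181]
ee_rot: [-3.141, 0.0, 1.571]
force: [0.0, -1.1, -0.6]
finger_gap: 0.0443
grasp_force: 0.0
```

>>> servo_tool([
  [[-1,0,0,0.008,0,0,0.1066],[-1,0,0,0.008,0,0,0.1066],[-1,0,0,0.008,0,0,0.1066],[-1,0,0,0.008,0,0,0.1066],[-1,0,0,0.008,0,0,0.1066],[-1,0,0,0.008,0,0,0.1066],[-1,0,0,0.008,0,0,0.1066],[-1,0,0,0.008,0,0,0.1066]],
])

```text
time_s: 1.48
eef_pos: [0.6629, 0.2271, 0.1536]
ee_rot: [-3.141, 0.001, 0.713]
force: [-0.4, 0.1, 0.5]
finger_gap: 0.0003
grasp_force: 0.0
```

>>> servo_tool([
  [[-1,0,0,0.008,0,0,0.1066],[-1,0,0,0.008,0,0,0.1066],[-1,0,0,0.008,0,0,0.1066],[-1,0,0,0.008,0,0,0.1066],[-1,0,0,0.008,0,0,0.1066],[-1,0,0,0.008,0,0,0.1066],[-1,0,0,0.008,0,0,0.1066],[-1,0,0,0.008,0,0,0.1066]],
])

```text
time_s: 2.15
eef_pos: [0.6628, 0.2271, 0.0896]
ee_rot: [3.141, 0.001, -0.14]
force: [0.2, -0.4, 0.4]
finger_gap: 0.0007
grasp_force: 0.0
```

Run:
```python
from h import *
import pickle
F={n:grab_frame(n) for n in("scene","side","wrist")}
pickle.dump(F,open('F1.pkl','wb'))
save(F['wrist'],'wrist1.png')
c=cv2.resize(F['side']['color'][90:390,80:480],(800,600),interpolation=cv2.INTER_CUBIC)
cv2.imwrite('pics/side1.png',c[:,:,::-1]); save(F['scene'],'scene1.png')
s=read_state();print(s['eef_pos'],s['ee_rot'],s['force'],s['finger_gap'],s['time_s'],s['qpos'])
```

```text
[0.66224204 0.22696433 0.08924492] [ 3.14061768e+00  2.40507187e-03 -1.32116598e-01] [-0.49004422  0.17588173  0.39268341] 0.0005044919037830308 2.3 [2.56967652e-01 4.83594049e-01 1.30206251e+00 1.04756734e-05
 1.35853125e+00 1.95987718e+00]
```

View pics/side1.png

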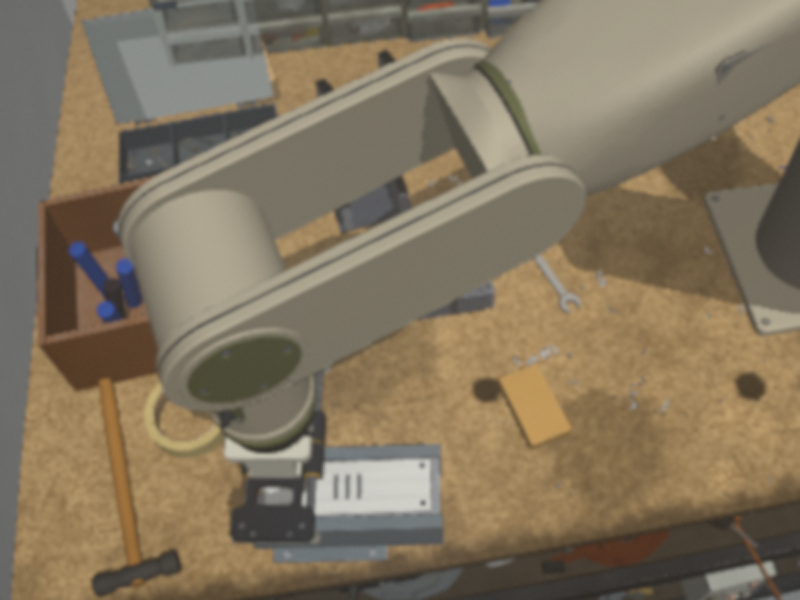

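The side view shows the tool over the rear of the plate. There are two grey rests: one near crop pixel (372,205) and one farther off near (355,75). I'll settle which is which later. Pressing down now.

>>> servo_tool([
  [[-1,0,0,0.006,0,0,0],[-1,0,0,0.006,0,0,0],[-1,0,0,0.006,0,0,0],[-1,0,0,0.003,0,0,0],[-1,0,0,0.002,0,0,0],[-1,0,0,0.001,0,0,0],[-1,0,0,0.001,0,0,0],[-1,0,0,0,0,0,0]],
])

```text
time_s: 2.97
eef_pos: [0.6633, 0.2272, 0.0657]
ee_rot: [-3.142, -0.0, -0.135]
force: [0.0, -0.5, 0.9]
finger_gap: 0.0003
grasp_force: 0.0
```

>>> servo_tool([
  [[-1,0,0,0.0005,0,0,0],[-1,0,0,0.0005,0,0,0],[-1,0,0,0.0005,0,0,0],[-1,0,0,0.0005,0,0,0],[-1,0,0,0,0,0,0],[-1,0,0,0,0,0,0],[-1,0,0,0,0,0,0],[-1,0,0,0,0,0,0]],
])

```text
time_s: 3.63
eef_pos: [0.6635, 0.2274, 0.0643]
ee_rot: [-3.141, -0.001, -0.135]
force: [-1.7, -1.2, 6.4]
finger_gap: 0.0004
grasp_force: 2.8
```

>>> servo_tool([
  [[-1,0,0,0.0005,0,0,0],[-1,-0.003,0,0.0003,0,0,0],[-1,-0.006,0,0,0,0,0],[-1,-0.006,0,0,0,0,0],[-1,-0.006,0,0,0,0,0],[-1,-0.006,0,0,0,0,0],[-1,-0.003,0,0,0,0,0],[-1,0,0,0,0,0,0]],
])

```text
time_s: 4.3
eef_pos: [0.6342, 0.2316, 0.0643]
ee_rot: [-3.141, -0.003, -0.135]
force: [-0.4, 0.1, 7.6]
finger_gap: 0.0004
grasp_force: 3.8
```

```bash
cat >> h.py <<'E'
def plate(fr,z,roi,v=190,op=3):
    x0,x1,y0,y1=roi; g=cv2.cvtColor(fr['color'],cv2.COLOR_RGB2HSV)
    m=np.zeros(g.shape[:2],np.uint8); m[y0:y1,x0:x1]=((g[:,:,2]>v)&(g[:,:,1]<30))[y0:y1,x0:x1]
    m=cv2.morphologyEx(m,cv2.MORPH_CLOSE,np.ones((5,5)))
    c=max(cv2.findContours(m,0,2)[0],key=cv2.contourArea)
    q=np.array([onz(fr,*p[0],z)[:2]*1000 for p in c],np.float32)
    r=cv2.minAreaRect(q); return r,q
E
python3 - <<'E'
from h import *
f=grab_frame('side'); save(f,'side2.png')
r,q=plate(f,.064,(200,400,290,380)); print(r)
b=q[q[:,0].argsort()][:12];print(b)
E
```

```text
((558.69677734375, 239.75128173828125), (53.123146057128906, 108.02352905273438), 82.29459381103516)
[[502.95483 222.75937]
 [504.64468 220.26097]
 [505.94504 252.7019 ]
 [507.0568  222.06456]
 [507.60904 250.27557]
 [509.10526 271.24847]
 [511.44553 272.948  ]
 [541.9277  216.21004]
 [544.29205 218.02202]
 [575.2469  262.28925]
 [577.5106  264.0093 ]
 [589.4161  210.59232]]
```

>>> servo_tool([
  [[-1,-0.003,0,0,0,0,0],[-1,-0.007,0,0,0,0,0],[-1,-0.008,0,0,0,0,0],[-1,-0.008,0,0,0,0,0],[-1,-0.008,0,0,0,0,0],[-1,-0.007,0,0,0,0,0],[-1,-0.003,0,0,0,0,0],[-1,0,0,0,0,0,0]],
])

```text
time_s: 5.02
eef_pos: [0.5904, 0.2377, 0.0643]
ee_rot: [-3.14, -0.002, -0.134]
force: [-1.2, -0.4, 9.0]
finger_gap: 0.0005
grasp_force: 4.4
```

Run:
```python
from h import *
f=grab_frame('side'); g=grab_frame('scene')
r,q=plate(f,.064,(150,420,290,380)); print(r)
a=f['color'][270:390,200:400]; b=g['color'][250:370,230:430]
cv2.imwrite('pics/c3.png',np.vstack([cv2.resize(i,(500,300),interpolation=2)for i in(a,b)])[:,:,::-1])
```

```text
((511.7901611328125, 246.9935302734375), (53.27894973754883, 101.64982604980469), 82.53148651123047)
```

View pics/c3.png

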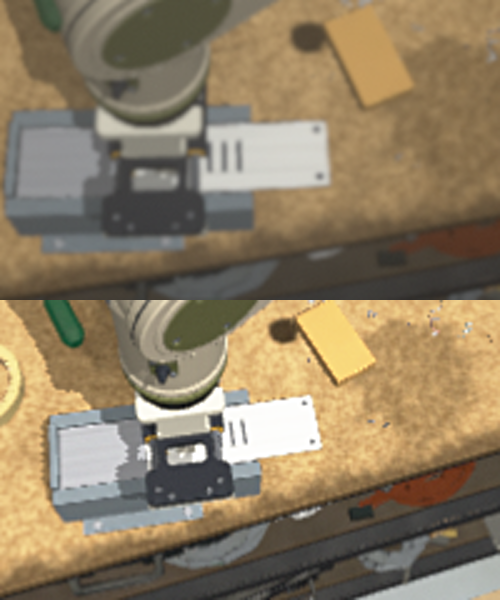

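The plate sticks out about 62 mm, still flat, with its front end at about (0.461, 0.254). Next I lift, move out and open the fingers, then descend onto the protruding end.

>>> servo_tool([
  [[-1,0,0,-0.025,0,0,0],[-1,0,0,-0.025,0,0,0],[1,-0.015,0,0,0,0,0],[1,-0.015,0,0,0,0,0],[1,-0.015,0,0,0,0,0],[1,-0.015,0,0,0,0,0],[1,-0.015,0,0,0,0,0],[1,-0.015,0,0,0,0,0]],
])

```text
time_s: 5.78
eef_pos: [0.4995, 0.2492, 0.1123]
ee_rot: [3.141, 0.001, -0.135]
force: [-0.4, 0.1, -0.2]
finger_gap: 0.0357
grasp_force: 0.0
```

>>> servo_tool([
  [[1,0,0,0,0,0,0],[1,0,0,0,0,0,0],[1,0,0,0,0,0,0],[1,0,0,0,0,0,0],[1,0,0,0,0,0,0],[1,0,0,0,0,0,0],[1,0,0,0,0,0,0],[1,0,0,0,0,0,0]],
])

```text
time_s: 6.45
eef_pos: [0.5009, 0.2492, 0.1127]
ee_rot: [3.142, 0.0, -0.135]
force: [1.0, 0.4, 0.2]
finger_gap: 0.0894
grasp_force: 0.0
```

Run:
```python
from h import *
f=grab_frame('side'); g=grab_frame('wrist'); save(g,'w4.png')
import pickle; pickle.dump({'side':f,'wrist':g,'scene':grab_frame('scene')},open('F2.pkl','wb'))
print(proj(f,read_state()['eef_pos']),read_state()['eef_pos'])
r,q=plate(f,.064,(150,420,290,380)); print(r)
r,q=plate(g,.064,(0,640,0,400)); print(r)
```

```text
[311.43049169 323.75927471] [0.50074798 0.24924106 0.11280518]
((599.6243896484375, 235.98025512695312), (51.737918853759766, 56.100685119628906), 83.5259780883789)
((599.5201416015625, 235.81536865234375), (54.354827880859375, 58.62659454345703), 82.43926239013672)
```

View pics/w4.png

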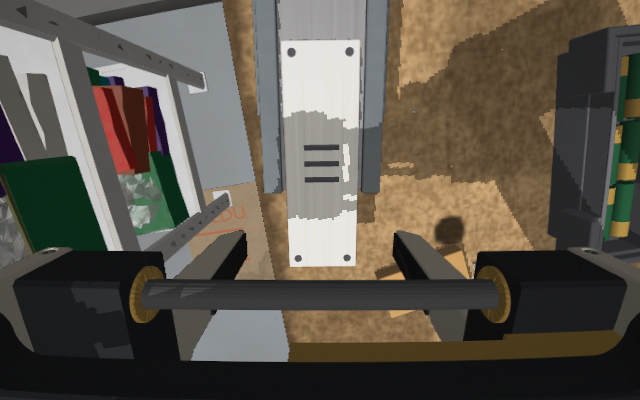

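The wrist view shows the plate (corners 281,40 / 360,40 / 288,266 / 356,266) between the open fingers. The tray edge is at row 192.

Run:
```python
from h import *
import pickle
g=pickle.load(open('F2.pkl','rb'))['wrist']
P=[onz(g,u,v,.064) for u,v in((281,40),(360,40),(356,266),(288,266))]
for p in P: print(p.round(4))
print(np.mean(P,0),'edge',onz(g,273,192,.065),onz(g,371,192,.065))
```

```text
[0.6322 0.2585 0.064 ]
[0.6249 0.2052 0.064 ]
[0.4575 0.2255 0.064 ]
[0.4651 0.281  0.064 ]
[0.54493059 0.24252627 0.064     ] edge [0.52847241 0.28197058 0.065     ] [0.51838368 0.2078446  0.065     ]
```

>>> servo_tool([
  [[1,0,0,0.015,0,0,0],[1,0,0,0.015,0,0,0],[1,0,0,0.012,0,0,0],[1,0,0,0.01,0,0,0],[1,0,0,0.01,0,0,0],[1,0,0,0.005,0,0,0],[1,0,0,0.0027,0,0,0],[1,0,0,0,0,0,0]],
])

```text
time_s: 7.27
eef_pos: [0.5004, 0.2492, 0.0425]
ee_rot: [3.141, 0.001, -0.135]
force: [0.2, 0.7, 0.9]
finger_gap: 0.0929
grasp_force: 0.0
```

>>> servo_tool([
  [[-1,0,0,0,0,0,0],[-1,0,0,0,0,0,0],[-1,0,0,0,0,0,0],[-1,0,0,0,0,0,0],[-1,0,0,0,0,0,0],[-1,0,0,0,0,0,0],[-1,0,0,0,0,0,0],[-1,0,0,0,0,0,0]],
], grip_force=60)

```text
time_s: 7.93
eef_pos: [0.5008, 0.2493, 0.0433]
ee_rot: [-3.142, -0.0, -0.135]
force: [-0.2, -1.0, 0.9]
finger_gap: 0.0531
grasp_force: 60.0
```

>>> servo_tool([
  [[-1,0,0,0,0,0,0],[-1,0,0,-0.002,0,0,0],[-1,0,0,-0.004,0,0,0],[-1,0,0,-0.01,0,0,0],[-1,0,0,-0.012,0,0,0],[-1,0,0,-0.012,0,0,0],[-1,0,0,-0.01,0,0,0],[-1,0,0,0,0,0,0]],
])

```text
time_s: 8.6
eef_pos: [0.5029, 0.2501, 0.0971]
ee_rot: [-3.139, -0.005, -0.135]
force: [1.1, -0.2, -0.2]
finger_gap: 0.0533
grasp_force: 60.0
```

Run:
```python
from h import *
import pickle
F={n:grab_frame(n) for n in("side","scene","wrist")}
pickle.dump(F,open('F3.pkl','wb'))
s=read_state();print(s['eef_pos'],s['ee_rot'],s['wrist_torque'],s['finger_gap'])
a=F['scene']['color'][100:300,230:430]; b=F['wrist']['color']
cv2.imwrite('pics/c4.png',np.hstack([cv2.resize(a,(400,400),interpolation=2),cv2.resize(b,(400,250)).repeat(1,0) if 0 else cv2.copyMakeBorder(cv2.resize(b,(400,250)),0,150,0,0,0)])[:,:,::-1])
```

```text
[0.50073416 0.24928497 0.09328752] [-3.14138714e+00 -3.37707053e-04 -1.34827838e-01] [ 0.09214991  0.14767605 -0.00909346] 0.05335790422077573
```

View pics/c4.png

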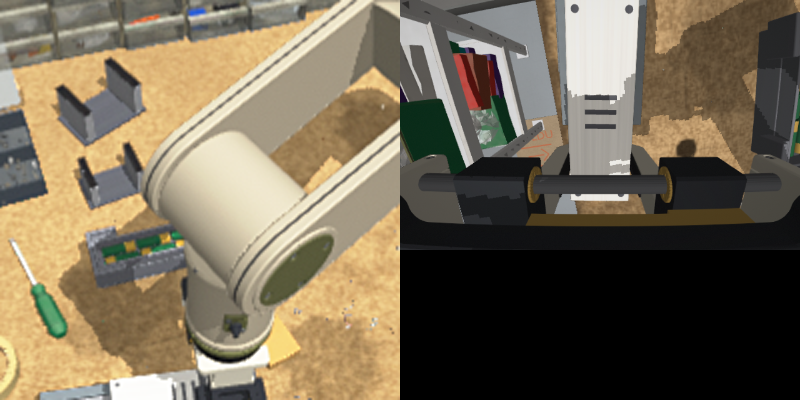

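The plate is held level. The nearer grey rest, at scene pixel about (285,190), looks smaller than the far one at about (280,152). I'll zoom in to measure it.

Run:
```python
from h import *
import pickle
F=pickle.load(open('F3.pkl','rb'))
a=F['scene']['color'][125:245,250:330]
f=F['side'];print(proj(f,onz(F['scene'],285,185,.05)))
b=f['color'][125:245,225:305]
cv2.imwrite('pics/c5.png',np.hstack([cv2.resize(i,(400,600),interpolation=2)for i in(a,b)])[:,:,::-1])
```

```text
[263.86616834 183.70085372]
```

View pics/c5.png

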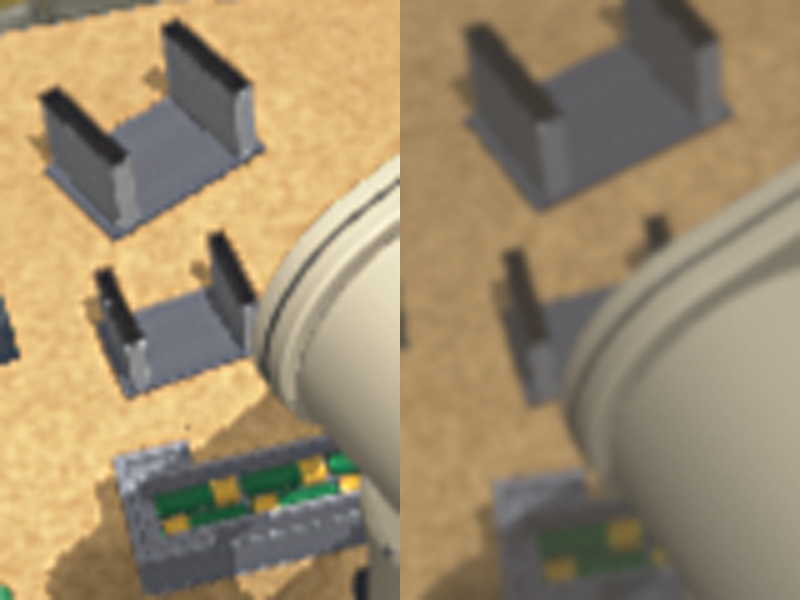

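Run:
```python
from h import *
import pickle
F=pickle.load(open('F3.pkl','rb'));s=F['scene'];w=pickle.load(open('F0.pkl','rb'))['wrist']
A=[onz(s,250+u/5,125+v/5,.055)[:2] for u,v in((97,275),(112,268),(128,343),(146,336),(208,238),(225,232))]
for a in A:print('near',a.round(4))
back=(A[0]+A[1])/2;fr=(A[2]+A[3])/2;rb=(A[4]+A[5])/2
print('barlen',np.linalg.norm(fr-back),'sep',np.linalg.norm(rb-back), 'yaw x',np.arctan2(*(back-rb)[::-1]),'bar dir',np.arctan2(*(fr-back)[::-1])-np.pi/2)
print('centre',(fr+rb)/2)
B=[onz(s,250+u/5,125+v/5,.055)[:2] for u,v in((50,95),(120,160),(180,28),(245,88))]
print('far',np.linalg.norm(B[0]-B[1]),np.linalg.norm(B[0]-B[2]))
C=np.array([onz(w,u,v,.066)[:2] for u,v in((168,165),(333,163),(333,227),(173,227))]);print(C,C.mean(0),[np.linalg.norm(C[i]-C[i-1]) for i in range(4)])
g=cv2.cvtColor(w['color'],cv2.COLOR_RGB2HSV)
print(g[170,180],g[210,180],g[195,325],g[100,100],g[205,250],g[240,250])
```

```text
near [ 0.5967 -0.1875]
near [ 0.5866 -0.1905]
near [ 0.5885 -0.1296]
near [ 0.5769 -0.1319]
near [ 0.5231 -0.1981]
near [ 0.5115 -0.2001]
barlen 0.0589616979475089 sep 0.07501461187091994 yaw x 0.13486280117841093 bar dir 0.15253841750526242
centre [ 0.54998117 -0.16492617]
far 0.07967414427980148 0.10648215608013327
[[ 0.42978709  0.03094636]
 [ 0.61457308  0.03265531]
 [ 0.61544061 -0.04218811]
 [ 0.42585578 -0.04259769]] [ 0.52141414 -0.00529603] [np.float64(0.07364904380975736), np.float64(0.1847938930502784), np.float64(0.07484844997048504), np.float64(0.18958526795715339)]
[120   9 109] [120  11 120] [128   8 121] [ 17 108 174] [ 72 148  76] [ 17 113 171]
```

The near rest is the smaller one: bar separation 75 mm and length about 60 mm, against 106 and 80 mm for the far one. It sits at (0.550, -0.165) with yaw about 0.14, and the box is at (0.521, -0.005) with yaw about 0. The fingers need to land outside the near bar, so I'll lay the plate about 13 mm off centre, within the 25 mm limit. Carrying it over.

>>> servo_tool([
  [[-1,0,0.004,-0.004,0,0,0],[-1,0.001,0.01,-0.006,0,0,0],[-1,0.002,0.014,-0.006,0,0,0],[-1,0.002,0.018,-0.004,0,0,0],[-1,0.0025,0.02,0,0,0,0],[-1,0.0025,0.02,0,0,0,0],[-1,0.0025,0.02,0,0,0,0],[-1,0.0025,0.02,0,0,0,0]],
])

```text
time_s: 9.42
eef_pos: [0.4984, 0.1202, 0.1137]
ee_rot: [3.141, -0.0, -0.135]
force: [-0.2, -0.2, -0.2]
finger_gap: 0.0535
grasp_force: 60.0
```

>>> servo_tool([
  [[-1,0.0025,0.02,0,0,0,0],[-1,0.0025,0.02,0,0,0,0],[-1,0.0025,0.02,0,0,0,0],[-1,0.0025,0.02,0,0,0,0],[-1,0.0025,0.02,0,0,0,0],[-1,0.0025,0.02,0,0,0,0],[-1,0.0025,0.02,0,0,0,0],[-1,0.0025,0.02,0,0,0,0]],
])

```text
time_s: 10.08
eef_pos: [0.4963, -0.0411, 0.1136]
ee_rot: [3.141, -0.0, -0.136]
force: [-0.1, 0.5, -0.8]
finger_gap: 0.0537
grasp_force: 60.0
```

>>> servo_tool([
  [[-1,0.0025,0.02,0,0,0,0],[-1,0.0025,0.02,0,0,0,0],[-1,0.0025,0.02,0,0,0,0],[-1,0.0025,0.02,0,0,0,0],[-1,0.0025,0.02,0,0,0,0],[-1,0.0015,0.02,0,0,0,0],[-1,0,0.01,0,0,0,0],[-1,0,0.004,0,0,0,0]],
])

```text
time_s: 10.75
eef_pos: [0.4921, -0.1757, 0.1135]
ee_rot: [3.141, -0.0, -0.137]
force: [0.4, -0.1, -0.7]
finger_gap: 0.0534
grasp_force: 60.0
```

>>> servo_tool([
  [[-1,0,0,0,0,0,-0.0344],[-1,0,0,0,0,0,-0.0344],[-1,0,0,0,0,0,-0.0344],[-1,0,0,0,0,0,-0.0344],[-1,0,0,0,0,0,-0.0344],[-1,0,0,0,0,0,-0.0344],[-1,0,0,0,0,0,-0.0344],[-1,0,0,0,0,0,-0.0344]],
])

```text
time_s: 11.42
eef_pos: [0.4925, -0.1729, 0.1132]
ee_rot: [-3.141, 0.0, 0.143]
force: [-0.1, -0.0, -0.7]
finger_gap: 0.0531
grasp_force: 60.0
```

Run:
```python
from h import *
import pickle
F={n:grab_frame(n) for n in("side","scene","wrist")}
pickle.dump(F,open('F5.pkl','wb'))
s=read_state();print(s['eef_pos'],s['ee_rot'],s['wrist_torque'],s['force'],s['finger_gap'],s['time_s'])
a=F['scene']['color'][120:240,210:370]; b=F['wrist']['color'][:350]
cv2.imwrite('pics/c6.png',np.hstack([cv2.resize(a,(400,300),interpolation=2),cv2.copyMakeBorder(cv2.resize(b,(400,219)),0,81,0,0,0)])[:,:,::-1])
```

```text
[ 0.4925935  -0.17307323  0.1132024 ] [-3.14138005e+00  7.99461701e-05  1.39957928e-01] [ 0.08516648  0.14719436 -0.02778972] [-0.57387009 -0.32538577 -0.40945336] 0.053525113243338834 11.5667
```

View pics/c6.png

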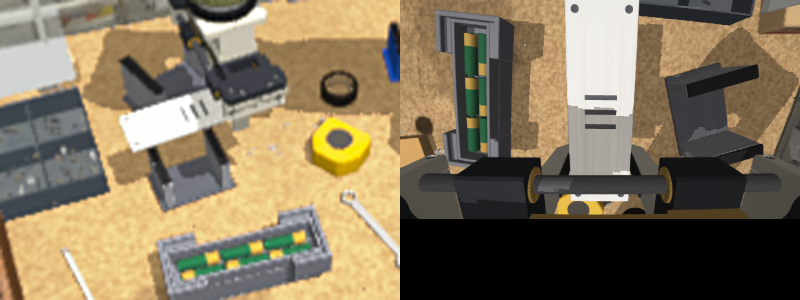

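The plate is above the small rest, its far end (wrist view top) level with the near end. Lowering.

>>> servo_tool([
  [[-1,0,0,0.006,0,0,0],[-1,0,0,0.012,0,0,0],[-1,0,0,0.014,0,0,0],[-1,0,0,0.014,0,0,0],[-1,0,0,0.012,0,0,0],[-1,0,0,0.008,0,0,0],[-1,0,0,0.004,0,0,0],[-1,0,0,0.002,0,0,0]],
])

```text
time_s: 12.23
eef_pos: [0.4922, -0.1732, 0.04]
ee_rot: [-3.141, 0.001, 0.14]
force: [-0.6, -0.4, -1.1]
finger_gap: 0.0537
grasp_force: 60.0
```

>>> servo_tool([
  [[-1,0,0,0.001,0,0,0],[-1,0,0,0.0005,0,0,0],[-1,0,0,0.0005,0,0,0],[-1,0,0,0.0005,0,0,0],[-1,0,0,0,0,0,0],[-1,0,0,0,0,0,0],[-1,0,0,0,0,0,0],[-1,0,0,0,0,0,0]],
])

```text
time_s: 12.9
eef_pos: [0.493, -0.1736, 0.0388]
ee_rot: [3.141, -0.0, 0.14]
force: [0.2, -0.2, -1.1]
finger_gap: 0.0535
grasp_force: 60.0
```

>>> servo_tool([
  [[-1,0,0,0.0005,0,0,0],[-1,0,0,0,0,0,0],[-1,0,0,0.0005,0,0,0],[-1,0,0,0,0,0,0],[-1,0,0,0.0005,0,0,0],[-1,0,0,0,0,0,0],[-1,0,0,0,0,0,0],[-1,0,0,0,0,0,0]],
])

```text
time_s: 13.57
eef_pos: [0.493, -0.1736, 0.0378]
ee_rot: [3.141, -0.0, 0.14]
force: [-3.4, 1.7, 7.4]
finger_gap: 0.0533
grasp_force: 60.0
```

>>> servo_tool([
  [[0.5,0,0,0,0,0,0],[0.5,0,0,0,0,0,0],[0.5,0,0,0,0,0,0],[0.5,0,0,0,0,0,0],[0.5,0,0,0,0,0,0],[0.5,0,0,0,0,0,0],[0.5,0,0,0,0,0,0],[0.5,0,0,0,0,0,0]],
])

```text
time_s: 14.23
eef_pos: [0.4928, -0.1735, 0.0371]
ee_rot: [-3.142, 0.0, 0.14]
force: [-0.5, 0.3, -0.2]
finger_gap: 0.0702
grasp_force: 0.0
```

>>> servo_tool([
  [[0.5,0,0,-0.005,0,0,0],[0.5,0,0,-0.01,0,0,0],[0.5,0,0,-0.015,0,0,0],[0.5,0,0,-0.02,0,0,0],[0.5,0,0,-0.02,0,0,0],[0.5,0.015,0,-0.01,0,0,0],[0.5,0.015,0,0,0,0,0],[0.5,0.015,0,0,0,0,0]],
])

```text
time_s: 14.9
eef_pos: [0.5391, -0.1677, 0.12]
ee_rot: [3.14, -0.003, 0.14]
force: [-0.3, -0.2, -0.8]
finger_gap: 0.0701
grasp_force: 0.0
```

Run:
```python
from h import *
import pickle
F={n:grab_frame(n) for n in("side","scene","wrist")}
pickle.dump(F,open('F6.pkl','wb'))
s=read_state();print(s['eef_pos'],s['ee_rot'],s['finger_gap'],s['time_s'])
save(F['wrist'],'w7.png')
```

```text
[ 0.53798142 -0.1671785   0.11804441] [ 3.14108720e+00 -6.96355522e-04  1.41204964e-01] 0.06980519144631515 15.05
```

View pics/w7.png

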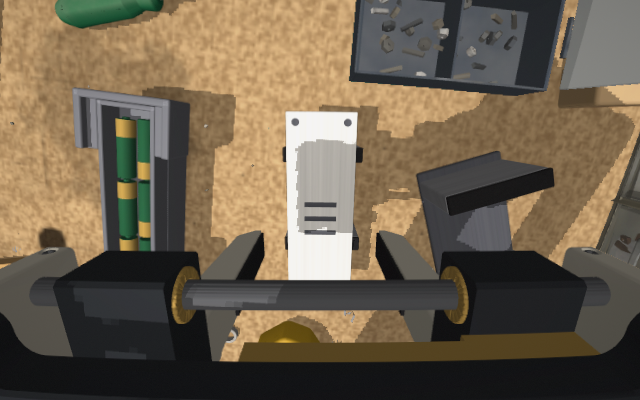

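The plate lies on both bars (rows 154 and 241), let go, with its middle slot at about (320,218). I'll compute the regrip and measure the box in the scene view.

Run:
```python
from h import *
import pickle
F=pickle.load(open('F6.pkl','rb'));w=F['wrist'];s=F['scene']
print('slots',[onz(w,320.5,v,.059).round(4) for v in(204.5,218,232)])
print('end',onz(w,287,111.5,.059),onz(w,357,112.5,.059))
print('bars',[onz(w,*p,.055).round(4) for p in((285,154),(362,155),(286,241),(356,241))])
for n,f in(('scene',s),('side',F['side'])):
    c=proj(f,[.5214,-.0053,.06]).astype(int);print(n,c)
a,b=[f['color'][y:y+80,x:x+120] for f,(x,y) in((s,(255,180)),(F['side'],(225,190)))]
cv2.imwrite('pics/c8.png',np.vstack([cv2.resize(a,(780,300) if 0 else (450,300),interpolation=2),cv2.resize(b,(450,300),interpolation=2)])[:,:,::-1])
```

```text
slots [array([ 0.5494, -0.166 ,  0.059 ]), array([ 0.5379, -0.1677,  0.059 ]), array([ 0.5258, -0.1694,  0.059 ])]
end [ 0.61770078 -0.13076659  0.059     ] [ 0.62441298 -0.18315832  0.059     ]
bars [array([ 0.5854, -0.1324,  0.055 ]), array([ 0.5933, -0.1931,  0.055 ]), array([ 0.512 , -0.1414,  0.055 ]), array([ 0.5204, -0.201 ,  0.055 ])]
scene [306 220]
side [284 230]
```

View pics/c8.png

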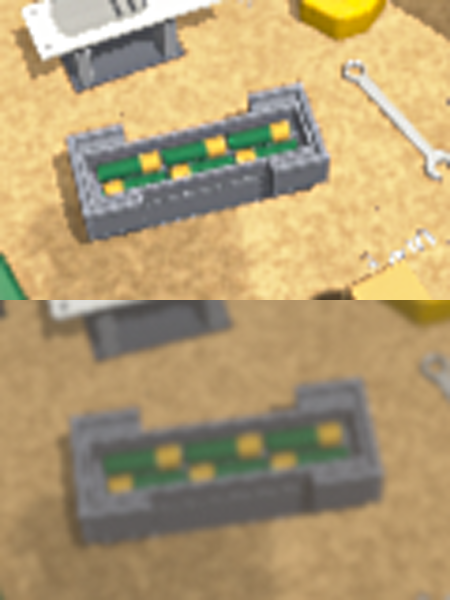

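>>> servo_tool([
  [[0.5,0,0,0.01,0,0,0],[0.5,0,0,0.02,0,0,0],[0.5,0,0,0.02,0,0,0],[0.5,0,0,0.014,0,0,0],[0.5,0,0,0.01,0,0,0],[0.5,0,0,0.006,0,0,0],[0.5,0,0,0,0,0,0],[0.5,0,0,0,0,0,0]],
])

```text
time_s: 15.72
eef_pos: [0.5372, -0.1673, 0.0373]
ee_rot: [-3.142, 0.0, 0.14]
force: [0.5, -0.6, -0.7]
finger_gap: 0.0697
grasp_force: 0.0
```

Run:
```python
from h import *
import pickle
F=pickle.load(open('F6.pkl','rb'))
for f,o,P in((F['scene'],(255,180),((67,138),(303,85),(330,152),(90,208))),(F['side'],(225,190),((72,116),(360,80),(380,165),(80,212)))):
    C=np.array([onz(f,o[0]+u/3.75,o[1]+v/3.75,.066)[:2] for u,v in P])
    print(C.round(4).tolist(),C.mean(0),[round(np.linalg.norm(C[i]-C[i-1]),4) for i in range(4)],[np.arctan2(*(a-b)[::-1]) for a,b in((C[0],C[1]),(C[3],C[2]))])
```

```text
[[0.6129, -0.041], [0.4247, -0.0395], [0.4232, 0.026], [0.6085, 0.0246]] [ 0.51734111 -0.00746101] [np.float64(0.0658), np.float64(0.1882), np.float64(0.0656), np.float64(0.1853)] [np.float64(-0.007816504482687394), np.float64(-0.007549274674032756)]
[[0.6121, -0.0427], [0.4268, -0.0398], [0.4262, 0.0249], [0.6133, 0.0278]] [ 0.5195859  -0.00745307] [np.float64(0.0705), np.float64(0.1853), np.float64(0.0648), np.float64(0.1871)] [np.float64(-0.015636324189036394), np.float64(0.015032694602863626)]
```

>>> servo_tool([
  [[-1,0,0,0,0,0,0],[-1,0,0,0,0,0,0],[-1,0,0,0,0,0,0],[-1,0,0,0,0,0,0],[-1,0,0,0,0,0,0],[-1,0,0,0,0,0,0],[-1,0,0,0,0,0,0],[-1,0,0,0,0,0,0]],
], grip_force=50)

```text
time_s: 16.38
eef_pos: [0.5381, -0.1675, 0.0382]
ee_rot: [3.141, -0.001, 0.14]
force: [-1.5, 1.5, 5.7]
finger_gap: 0.0541
grasp_force: 50.0
```

Run:
```python
from h import *
import pickle
for n,k,xy in(('F0.pkl','wrist',(.521,-.005)),('F5.pkl','wrist',(.521,-.005)),('F3.pkl','wrist',(.521,-.005)),('F5.pkl','scene',(.521,-.005))):
    w=pickle.load(open(n,'rb'))[k]; c=proj(w,[*xy,.066])
    g=cv2.cvtColor(w['color'],cv2.COLOR_RGB2HSV).astype(int); print(n,k,c.round())
    m=((g[:,:,1]<45)&(g[:,:,2]>50)&(g[:,:,2]<190)|((g[:,:,0]>35)&(g[:,:,0]<85)&(g[:,:,1]>90))).astype(np.uint8)
    m=cv2.morphologyEx(m,cv2.MORPH_CLOSE,np.ones((9,9))); m=cv2.morphologyEx(m,cv2.MORPH_OPEN,np.ones((5,5)))
    # only near the box
    roi=np.zeros_like(m); P=np.array([proj(w,[xy[0]+a*.115,xy[1]+b*.06,.066]) for a,b in((-1,-1),(1,-1),(1,1),(-1,1))]).astype(int); cv2.fillPoly(roi,[P],1)
    cs=cv2.findContours(m*roi,0,2)[0]
    if not cs: print('none'); continue
    q=np.array([onz(w,*p[0],.066)[:2]*1000 for p in max(cs,key=cv2.contourArea)],np.float32)
    print(' rect',cv2.minAreaRect(q))
    for lo,hi in((435,470),(575,605)):
        y=q[(q[:,0]>lo)&(q[:,0]<hi)][:,1]
        if len(y): print('  x',lo,hi,'ymax',np.median(y[y>np.max(y)-4]),'ymin',np.median(y[y<np.min(y)+4]))
    for lo,hi in((-35,-10),(0,25)):
        x=q[(q[:,1]>lo)&(q[:,1]<hi)][:,0]
        if len(x): print('  y',lo,hi,'xmax',np.median(x[x>np.max(x)-4]),'xmin',np.median(x[x<np.min(x)+4]))
```

```text
F0.pkl wrist [251. 196.]
 rect ((520.126708984375, -4.871547698974609), (188.241943359375, 77.22284698486328), 0.03272624686360359)
  x 435 470 ymax 32.01274 ymin 32.01274
  y -35 -10 xmax 570.649 xmin 426.91785
  y 0 25 xmax 569.59485 xmin 426.71063
F5.pkl wrist [105. 155.]
 rect ((508.6037292480469, -8.023788452148438), (102.07691192626953, 219.21591186523438), 81.86614227294922)
  x 435 470 ymax 50.353542 ymin -44.652233
  x 575 605 ymax 28.597437 ymin -45.322483
  y -35 -10 xmax 614.1227 xmin 437.01108
  y 0 25 xmax 613.88605 xmin 407.346
F3.pkl wrist [667. 157.]
 rect ((483.9216003417969, 30.067184448242188), (156.4094696044922, 57.23021697998047), 2.302208662033081)
  x 435 470 ymax 56.92418 ymin 6.275786
  y 0 25 xmax 556.0775 xmin 407.22546
F5.pkl scene [307. 220.]
 rect ((520.9550170898438, 3.7235794067382812), (94.8685302734375, 188.55996704101562), 89.88310241699219)
  x 435 470 ymax 48.412952 ymin -43.040012
  x 575 605 ymax 49.380985 ymin -42.302387
  y -35 -10 xmax 613.50757 xmin 427.8047
  y 0 25 xmax 613.972 xmin 428.5702
```

The box estimates agree on about (0.5205, -0.0057) with yaw 0, to within roughly 1.5 mm. Lifting the plate, carrying it over and turning by 0.14.

>>> servo_tool([
  [[-1,0,0,-0.004,0,0,0],[-1,0,0,-0.01,0,0,0],[-1,0,0,-0.014,0,0,0],[-1,0,0,-0.014,0,0,0],[-1,0,0,-0.01,0,0,0],[-1,0,0,-0.006,0,0,0],[-1,0,-0.006,-0.002,0,0,0],[-1,0.0006,-0.0125,0,0,0,0]],
])

```text
time_s: 17.05
eef_pos: [0.5356, -0.1493, 0.0977]
ee_rot: [3.141, -0.001, 0.139]
force: [0.2, 0.3, -0.9]
finger_gap: 0.0538
grasp_force: 50.0
```

>>> servo_tool([
  [[-1,0.001,-0.02,0,0,0,0],[-1,0.001,-0.02,0,0,0,0],[-1,0.001,-0.02,0,0,0,0],[-1,0.001,-0.02,0,0,0,0],[-1,0.001,-0.02,0,0,0,0],[-1,0,-0.02,0,0,0,0],[-1,0,-0.016,0,0,0,0],[-1,0,-0.008,0,0,0,0]],
])

```text
time_s: 17.72
eef_pos: [0.5186, -0.0027, 0.0959]
ee_rot: [-3.14, 0.002, 0.142]
force: [-0.1, 0.4, -0.6]
finger_gap: 0.0539
grasp_force: 50.0
```

>>> servo_tool([
  [[-1,0,0,0,0,0,0.02],[-1,0,0,0,0,0,0.03],[-1,0,0,0,0,0,0.03],[-1,0,0,0,0,0,0.03],[-1,0,0,0,0,0,0.02],[-1,0,0,0,0,0,0.01],[-1,0,0,0,0,0,0],[-1,0,0,0,0,0,0]],
])

```text
time_s: 18.38
eef_pos: [0.5201, -0.0058, 0.097]
ee_rot: [3.142, 0.0, 0.0]
force: [-0.0, 0.4, -0.8]
finger_gap: 0.0538
grasp_force: 50.0
```

Run:
```python
from h import *
import pickle
F={n:grab_frame(n) for n in("side","scene","wrist")}; pickle.dump(F,open('F7.pkl','wb'))
s=read_state();print(s['eef_pos'],s['ee_rot'],s['finger_gap'],s['force'],s['time_s'],s['wrist_torque'])
z=s['eef_pos'][2]+.021
for k,roi in(('wrist',(200,440,0,300)),):
    r,q=plate(F[k],z,roi,150);print(k,r, q.min(0),q.max(0))
    e=q[q[:,0]>q[:,0].max()-4];print(e.mean(0))
```

```text
[ 0.52015723 -0.00563345  0.097111  ] [3.14156556e+00 4.89002394e-05 5.84164915e-04] 0.05334888916863013 [ 0.51314914 -0.51846022 -2.56685934] 18.5333 [0.07467572 0.10496586 0.02845269]
wrist ((556.7044067382812, -5.655521392822266), (54.29054260253906, 95.2743911743164), 89.86307525634766) [509.13113  -32.897243] [604.40454   21.419664]
[603.6112     -0.7698627]
```

The held plate is centred at (0.519, -0.006) with yaw about 0, which fits the box. Lowering.

>>> servo_tool([
  [[-1,0.0007,0,0.005,0,0,0],[-1,0,0,0.01,0,0,0],[-1,0,0,0.01,0,0,0],[-1,0,0,0.01,0,0,0],[-1,0,0,0.006,0,0,0],[-1,0,0,0.003,0,0,0],[-1,0,0,0,0,0,0],[-1,0,0,0,0,0,0]],
])

```text
time_s: 19.2
eef_pos: [0.5208, -0.0055, 0.053]
ee_rot: [-3.142, 0.0, 0.0]
force: [-0.3, -0.1, -1.0]
finger_gap: 0.0541
grasp_force: 50.0
```

>>> servo_tool([
  [[-1,0,0,0.002,0,0,0],[-1,0,0,0.002,0,0,0],[-1,0,0,0.001,0,0,0],[-1,0,0,0.001,0,0,0],[-1,0,0,0.001,0,0,0],[-1,0,0,0.0005,0,0,0],[-1,0,0,0,0,0,0],[-1,0,0,0,0,0,0]],
])

```text
time_s: 19.87
eef_pos: [0.5208, -0.0055, 0.0456]
ee_rot: [-3.142, 0.0, 0.0]
force: [1.0, -0.5, -0.4]
finger_gap: 0.0538
grasp_force: 50.0
```

>>> servo_tool([
  [[-1,0,0,0.0005,0,0,0],[-1,0,0,0.0005,0,0,0],[-1,0,0,0.0005,0,0,0],[-1,0,0,0.0003,0,0,0],[-1,0,0,0,0,0,0],[-1,0,0,0,0,0,0],[-1,0,0,0,0,0,0],[-1,0,0,0,0,0,0]],
])

```text
time_s: 20.53
eef_pos: [0.5209, -0.0055, 0.0439]
ee_rot: [-3.142, -0.0, 0.0]
force: [0.3, 0.3, -0.9]
finger_gap: 0.0537
grasp_force: 50.0
```

>>> servo_tool([
  [[-1,0,0,0.0005,0,0,0],[-1,0,0,0,0,0,0],[-1,0,0,0.0005,0,0,0],[-1,0,0,0,0,0,0],[-1,0,0,0,0,0,0],[-1,0,0,0,0,0,0],[-1,0,0,0,0,0,0],[-1,0,0,0,0,0,0]],
])

```text
time_s: 21.2
eef_pos: [0.521, -0.0055, 0.0432]
ee_rot: [3.142, -0.0, 0.0]
force: [-3.7, 0.4, 4.8]
finger_gap: 0.0538
grasp_force: 50.0
```

Contact came at the expected height. Releasing and lifting, then checking.

>>> servo_tool([
  [[0.5,0,0,0,0,0,0],[0.5,0,0,0,0,0,0],[0.5,0,0,0,0,0,0],[0.5,0,0,0,0,0,0],[0.5,0,0,0,0,0,0],[0.5,0,0,0,0,0,0],[0.5,0,0,0,0,0,0],[0.5,0,0,0,0,0,0]],
])

```text
time_s: 21.87
eef_pos: [0.5209, -0.0055, 0.0428]
ee_rot: [-3.142, 0.0, 0.0]
force: [0.1, 0.1, -0.2]
finger_gap: 0.0696
grasp_force: 0.0
```

>>> servo_tool([
  [[0.5,0,0,-0.01,0,0,0],[0.5,0,0,-0.02,0,0,0],[0.5,0,0,-0.02,0,0,0],[0.5,-0.02,0,-0.02,0,0,0],[0.5,-0.02,0,-0.02,0,0,0],[0.5,-0.02,0,-0.02,0,0,0],[0.5,-0.02,0,-0.02,0,0,0],[0.5,0,0,0,0,0,0]],
])

```text
time_s: 22.53
eef_pos: [0.441, -0.0057, 0.1781]
ee_rot: [3.141, -0.006, 0.001]
force: [0.2, -0.2, 0.9]
finger_gap: 0.0696
grasp_force: 0.0
```

Run:
```python
from h import *
s=read_state();print(s['eef_pos'],s['force'],s['time_s'])
for k in('wrist','side'):
    f=grab_frame(k); save(f,k+'9.png')
    P=np.array([proj(f,[.521+a*.11,-.0055+b*.05,.064]) for a,b in((-1,-1),(1,-1),(1,1),(-1,1))]).astype(int)
    roi=(max(P[:,0].min(),0),P[:,0].max(),max(0,P[:,1].min()),P[:,1].max())
    r,q=plate(f,.064,roi,140); print(k,r,q.min(0),q.max(0))
```

```text
[ 0.4410031  -0.00571877  0.17807649] [ 0.16370152 -0.15750354  0.88536765] 22.5333
wrist ((520.197021484375, -4.851833343505859), (54.49690246582031, 170.30953979492188), 89.21847534179688) [435.29846 -33.10258] [605.6139    22.952665]
side ((517.2269897460938, -4.371065139770508), (60.2926025390625, 180.45913696289062), 89.65662384033203) [427.17978  -34.865673] [607.5056    26.315447]
```

The wrist view measures the plate at 170.3 x 54.5 mm on the rim plane, centred at (0.520, -0.005). That means it is flat and seated between the lugs.

```bash
python3 -c "
from cell import *
print(sign_off())"
```

```text
the job is handed in; nothing more can be done
None
```

I handed the job in at about 22.5 s: the cover plate lies flat and released on the battery box rim between the lugs, measured within about 2 mm of the seat centre (limit 8 mm), but the sign-off returned no verdict.

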